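Index and clamp the stone-setting turntable

ROBOT

A 7-joint arm with a two-finger parallel gripper is mounted at the origin on the work surface. World frame = base frame: x ahead of the robot, y to its left, z up, the work surface at z = 0. Lengths are in m, angles in rad, forces in N, time in s.
With the tool pointing down it reaches from about 0.4 to 0.9 m from the base axis. Payload 5.5 kg.
Tool frame: the origin (TCP) lies midway between the tips of the shut fingers; the grasp point (between the pads) lies 19 mm behind it; z points along the fingers, y is the line along which they close (so a half turn about z gives the same grasp; the last joint's range is limited). The gripper opens to 85 mm and grips with 20 to 120 N. Pads are 22 mm wide; open, the fingers measure 114 mm over their backs; the gripper's body (76 mm by 85 mm) begins 54 mm behind the grasp point. The pads swing forward as they close: fully open they stand 13 mm farther back than shut.
Start: joints at [1.497, 0.501, -0.427, 1.55, 0.221, 1.138, -0.21], TCP at [0.215, -0.613, 0.199] pointing down, gripper open.
Joint ranges: [-2.88, 2.88], [-0.31, 2.03], [-1.54, 1.56], [0.2, 2.42], [-1.41, 4.55], [0.19, 2.02], [-2.57, 2.57]. Speed limits (rad/s): [2.57, 2.57, 3.14, 3.14, 3.14, 3.14, 3.14].

INTERFACE

Orientations are given as a rotation vector (axis times angle).
In Python, from rig import bot gives the robot as it stands. Calls block until the motion is done:
- bot.move_pose(position, orientation): joint-space move of the TCP to a pose.
- bot.line_to(position, rate=0.15, orientation=None): straight line of the TCP; orientation=None keeps the orientation; rate is the mean speed in m/s.
- bot.movej(angles): joint-space move.
- bot.open() and bot.gripper_close(squeeze=None): open the fingers fully, or close them until they stop; squeeze is the grip in N (None keeps the last).
- bot.dwell(seconds).
- bot.inverse_kinematics(position, orientation): joint angles nearest the present ones, or None.
- bot.capture(name): name is "scene" or "top" or "wrist"; returns the picture (400x640x3 uint8, blue, green, red); there is no depth.
- bot.get_calibration(name): a dict with "camera_matrix" (3x3 intrinsics, pixels), "eye" and "attitude" of the camera in the world. Camera axes: x right, y up, looking along -z (the intrinsics and any distortion apply to the point x, -y, -z); pixel columns grow to the right and rows downward; lengths in m; the calibration is good to about 2 mm. A picture is of the moment at which its call begins: read the wrist's pose just before it. get_calibration takes no time and is no camera call; for the wrist camera it gives the pose at the moment of the call.
A pose or a line that the arm cannot do raises bot.MotionError and nothing moves.
- bot.close_job(): hands the job in; it is judged then, once.
Readings, each from a call of its own:
- bot.current_clock(): time.
- bot.current_joint_pos(): joint angles.
- bot.current_joint_velocities(): joint speeds.
- bot.current_tau(): joint torques, N m.
- bot.current_tcp_pos(): TCP position.
- bot.current_orientation(): TCP orientation.
- bot.current_contact_force(): force on the tool from outside, world axes, zero at the start.
- bot.current_torque(): the same for the moment, N m.
- bot.current_width(): opening from 0.0 (shut) to 1.0 (fully open).
- bot.current_grasp_force(): force on a finger pad.
Only numpy, scipy, OpenCV 4.12 (cv2) and the standard library are available. Lean on these libraries where they do the work, as an engineer would, in place of code of your own. Each camera call takes 0.05 s, during which the arm holds its last target. There are 200 camera calls.

TASK

Turn the round notched plate on the green stand, pushing gently on the brass posts at its edge and never forcing it, until the spring pawl in the red block snaps into the plate's notch and stops it. Then swing the steel clamp arm over the plate's edge, fully to its stop and just as gently, and let go; leave the pawl in the notch, and leave the burr stand, the steel block and the jar where they are.

Things in the scene. Friction and masses are not known exactly. Their poses are not given: they have to be found in the camera images.
- stand: Green steel base, 36 mm high, fixed, turned up to 35 degrees. Origin on the turntable's axis at bench level; x points from the axis to the red pawl block, z up. Reaches x -85 to 120, y -100 to 100 mm. Red block: 32 x 36 mm, 52 mm above the bench, at x 74 to 106 mm. Clamp pivot post (62 mm high, clamp's eye 22 mm across) 90 mm from the axis at +120 degrees from x.
- plate: Aluminium disc 120 mm across, 14 mm thick, about 0.9 kg, captive in the stand with a little play; turns either way on the stand's axis (2 to 6 N at a post). Origin: centre of underside, 36 mm up; x points to the notch, z up. Three brass posts, 10 mm across, 50 to 72 mm above the bench, at 50 mm radius, 60, 180 and 300 degrees from x. Copper medallion (42 mm wide, 8 high) in the middle.
- notch (a point): Mouth of the plate's only notch, on its rim at the top face (60 mm from the centre, 50 mm above the bench): 10 mm wide, 8 mm deep, at the end of a red radial line. Starts 50 to 180 degrees from the mark, either way round.
- mark (a point): Where the notch should come, roughly: on the stand, 60 mm from the axis along its x, 50 mm above the bench, midway between two white lines. The red block is bolted through slots: the pawl's true centre line lies up to 4 mm to either side of the mark and is not measured, so find the notch by feel or by the pawl's movement.
- pawl (a joint): Travel (m) towards the axis of the brass spring pawl in the red block. Round nose 7 mm across, 38 to 48 mm above the bench. 0 to 0.003 while it rides on the rim; about 0.008 when snapped into the notch, where it has about 1 mm play and blocks the plate hard both ways. Spring about 3 N; works by itself, needs no handling.
- clamp (a joint): Angle (rad) of the steel clamp arm about its pivot: 0 open (the arm points 40 degrees from the stand's x), growing as it swings clockwise seen from above; 1.745 at its hard stop, pointing over the plate to the axis. Takes about 2 N at the knob and stays where left. Starts at 0 to 0.35.
- clamp_pivot (a point): Top of the clamp's pivot post on the hinge axis, 62 mm above the bench.
- clamp_knob (a point): Top centre of the upright, smooth, slippery black knob on the clamp arm: 12 mm across, 36 mm from the hinge axis, 60 to 86 mm above the bench; push it sideways. The arm is 13 mm wide, 52 to 60 mm above the bench, and ends 52 mm from the hinge axis.
- burr_stand: Bystander: blue block 75 x 50 x 32 mm with small steel burrs standing in it up to 58 mm high; origin under its centre.
- bench_block: Bystander: steel block 60 x 60 x 22 mm; origin under its centre.
- polish_jar: Bystander: small jar 48 mm across, 48 mm high, black lid; origin under its centre.
Not all that is in view belongs to the job. There is more than one size of the plate; the job needs the smallest.

How it is judged:
On the way, in this order (a step that is already met when the one before it is completed fails the run):
1. the plate is turned until the pawl has snapped into its notch, the clamp still open (value of joint pawl above 0.006 m and horizontal distance between notch and mark below 0.009 m and value of joint clamp below 0.8 rad), for 0.2 s.
2. the clamp arm is swung over the plate to its stop (value of joint clamp above 1.6 rad), for 0.2 s.
At the end, for the whole second after the job is handed in: The pawl is more than 6 mm out, in the notch, and the notch lies within 9 mm of the mark; the plate is at rest; the clamp is beyond 1.6 rad (value of joint pawl above 0.006 m and horizontal distance between notch and mark below 0.009 m and value of joint clamp above 1.6 rad and angular speed of plate below 0.05 rad/s); the robot touches nothing.
It fails at once if the plate is pushed with more than 20 N (contact force between the fingers and plate above 20 N).
It fails at once if the robot pushes the stand or its clamp with more than 24 N (contact force between any of the fingers, the arm and stand above 24 N).
It fails at once if a bystander is moved by more than 15 mm (distance of any of burr_stand, bench_block, polish_jar from where it was at the start of the episode above 0.015 m).
It also fails if it takes over 54 s, if anything falls off the work surface, if the arm or the gripper's body presses on something with over 40 N, if the wrist force passes 120 N, or if a joint passes its speed limit or range.

## Working session

There is one attempt and no reset: what is moved stays moved. The work goes in short steps, each a Python script; the robot and the scene stay as the last script left them, time stands still between calls to the robot, and variables do not carry over. Pictures are saved under pics/ and viewed, at most 10 in all, crops included, and the job is handed in when it is done.

```bash
ls; mkdir -p pics; python3 - <<'E'
from rig import bot
import cv2
for n in ("scene","top"):
    c=bot.get_calibration(n); print(n,c)
    cv2.imwrite(f"pics/{n}0.png",bot.capture(n))
print(bot.current_clock(),bot.current_orientation(),bot.current_contact_force(),bot.current_width())
E
```

```text
pics
scene {'camera_matrix': array([[442.12841847,   0.        , 320.66995735],
       [  0.        , 442.12841847, 201.78988451],
       [  0.        ,   0.        ,   1.        ]]), 'eye': array([0.95589708, 0.59437296, 0.65093936]), 'attitude': array([0.35528022, 1.08835941, 2.28987769])}
top {'camera_matrix': array([[403.69464682,   0.        , 327.97142835],
       [  0.        , 403.69464682, 199.58113794],
       [  0.        ,   0.        ,   1.        ]]), 'eye': array([0.33766934, 0.02209137, 1.00957905]), 'attitude': array([ 0.14061435, -0.15627799, -1.57448956])}
0.1 [-3.09543069e+00 -5.26313014e-01  3.81664384e-04] [-0.38767472 -0.08348996 -0.04556499] 0.9982905133709445
```

View pics/top0.png

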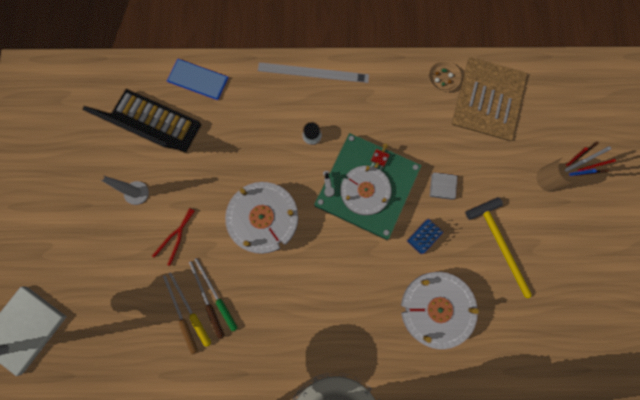

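View pics/scene0.png

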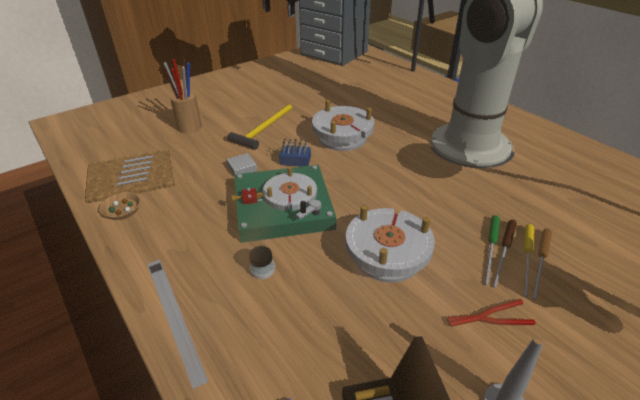

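The top view shows three plates: (262,217) and (440,310) are the larger loose ones, and (366,190) is the smallest. It sits on the green stand with the red block at (380,157), so it is the one meant. The clamp is at (328,185), the jar at (312,132), the steel block at (444,186) and the burr stand at (426,236).

```bash
cat > h.py <<'E'
from rig import bot
import cv2, numpy as np
from scipy.spatial.transform import Rotation as R
def cast(c,uv,z):
    uv=np.atleast_2d(uv).astype(float); K=c["camera_matrix"]
    d=np.c_[(uv[:,0]-K[0,2])/K[0,0],-(uv[:,1]-K[1,2])/K[1,1],-np.ones(len(uv))]
    d=R.from_rotvec(c["attitude"]).apply(d); e=np.array(c["eye"])
    return (e+d*((z-e[2])/d[:,2])[:,None])[:,:2]
def mask(im,lo,hi):
    return cv2.inRange(cv2.cvtColor(im,cv2.COLOR_BGR2HSV),np.array(lo),np.array(hi))
def blobs(m,amin=4):
    n,l,s,c=cv2.connectedComponentsWithStats(m)
    return [(int(s[i,4]),c[i].round(1)) for i in range(1,n) if s[i,4]>=amin]
E
python3 - <<'E'
from h import *
c=bot.get_calibration("top"); im=cv2.imread("pics/top0.png")
roi=np.zeros(im.shape[:2],np.uint8); roi[125:245,305:430]=255
g=mask(im,(60,80,30),(90,255,255))&roi
g=max(cv2.findContours(g,0,2)[0],key=cv2.contourArea)
print("green rect",cv2.minAreaRect(cast(c,cv2.convexHull(g)[:,0],0.036).astype(np.float32)))
for nm,lo,hi,z in (("red",(0,150,60),(6,255,255),.05),("red2",(172,150,60),(180,255,255),.05),("copper",(7,120,80),(14,255,255),.058),("brass",(15,110,60),(28,255,255),.072)):
    for a,p in blobs(mask(im,lo,hi)&roi): print(nm,a,p,cast(c,p,z)[0].round(4))
cv2.imwrite("pics/crop0.png",cv2.resize(im[125:245,305:465],None,fx=5,fy=5,interpolation=2))
E
```

```text
green rect ((0.5602053999900818, -0.08671239018440247), (0.19783590734004974, 0.20570361614227295), 64.1368179321289)
red 132 [379.7 157.4] [ 0.6262 -0.1173]
copper 4 [382.5 151.5] [ 0.6388 -0.1236]
copper 168 [365.6 189.3] [ 0.544  -0.0794]
copper 4 [308. 223.] [0.4633 0.0596]
brass 6901 [365.6 182.1] [ 0.5586 -0.0784]
brass 14 [376.4 165. ] [ 0.6006 -0.1055]
brass 10 [367.2 167.7] [ 0.5941 -0.0832]
brass 8 [347.9 197.1] [ 0.5224 -0.0354]
brass 10 [383.7 199.7] [ 0.5155 -0.1201]
```

View pics/crop0.png

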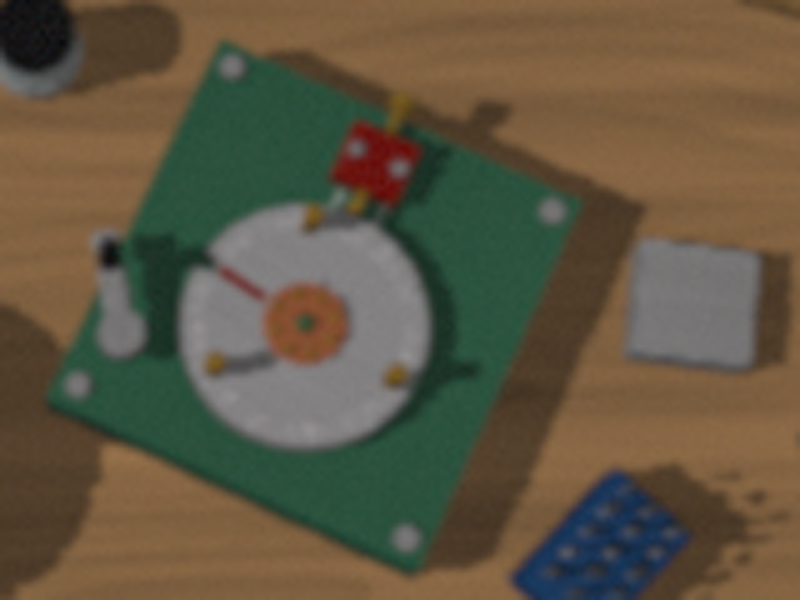

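The crop confirms it. The small plate has its posts at crop (312,215), (215,362) and (397,375), and the red line points up-left. The axis is about (0.544,-0.080), stand x is about -26°, the notch is about 56°, so the plate must turn about -82° clockwise. I'll push the post at -4° with the shut fingers.

```bash
cat >> h.py <<'E'
A=np.array([0.5440,-0.0796])
u=lambda d: np.array([np.cos(np.radians(d)),np.sin(np.radians(d))])
def ori(phi): return (R.from_euler('z',phi,degrees=True)*R.from_euler('x',180,degrees=True)).as_rotvec()
def pose(th,gap,z=0.060):   # pusher behind post at angle th
    return np.r_[A+0.05*u(th)+(0.016+gap)*u(th+90),z], ori(th+90)
E
python3 - <<'E'
from h import *
for th in (-4,-30,-60,-90,-96):
    q=bot.inverse_kinematics(*pose(th,0)); print(th,None if q is None else np.round(q,2))
c=bot.get_calibration("top"); im=cv2.imread("pics/top0.png")
roi=np.zeros(im.shape[:2],np.uint8); roi[165:195,318:338]=255
for a,p in blobs(mask(im,(0,0,0),(180,255,45))&roi): print("knob",a,p,cast(c,p,.086))
bot.gripper_close(20)
p,o=pose(-4,0.009,0.16); bot.move_pose(p,o); print(bot.current_clock())
p,o=pose(-4,0.009); bot.line_to(p,0.12); bot.dwell(0.2)
print(bot.current_clock(),bot.current_contact_force(),bot.current_tcp_pos()-p)
cv2.imwrite("pics/top1.png",bot.capture("top"))
F0=np.array(bot.current_contact_force())
for g in np.arange(0.0075,-0.0045,-0.0015):
    p,o=pose(-4,g); bot.line_to(p,0.02)
    f=bot.current_contact_force()-F0; print(round(g,4),bot.current_clock(),f.round(2),(bot.current_tcp_pos()-p).round(4)); 
    if abs(f[:2]).max()>1.5: break
E
```

```text
-4 [ 0.72  0.74 -0.91  1.78  0.69  0.98 -0.54]
-30 [ 0.69  0.7  -0.81  1.77  0.61  0.94 -0.9 ]
-60 [ 0.67  0.65 -0.7   1.79  0.52  0.9  -1.32]
-90 [ 0.63  0.58 -0.59  1.85  0.42  0.84 -1.74]
-96 [ 0.61  0.57 -0.55  1.86  0.39  0.83 -1.82]
knob 12 [327.  175.5] [[0.57191663 0.01372875]]
3.2667
4.45 [-0.64347118  0.03617384 -0.17123224] [ 6.50761730e-04 -9.13953003e-05  8.62498332e-04]
0.0075 4.75 [ 1.15 -0.11  0.33] [-0.     -0.0003  0.0001]
0.006 5.0 [ 0.71 -1.57 -0.46] [-0.     -0.0002 -0.0001]
```

```bash
cat >> h.py <<'E'
def tang(th,F0):
    f=bot.current_contact_force()-F0; return float(-f[:2]@u(th-90)), float(np.hypot(*f[:2]))
E
python3 - <<'E'
from h import *
F0=np.array(bot.current_contact_force())*0+[-.64,.04,-.17]
th=-4; out=[]
for g in np.arange(0.0045,-0.0001,-0.0015):
    p,o=pose(th,g); bot.line_to(p,0.02); out.append((round(g,4),)+tuple(np.round(tang(th,F0),1)))
for th in range(-6,-53,-2):
    p,o=pose(th,0); bot.line_to(p,0.03,o); r=tang(th,F0); out.append((th,)+tuple(np.round(r,1)))
    if r[1]>9: break
print(out,bot.current_clock())
cv2.imwrite("pics/top2.png",bot.capture("top"))
E
```

```text
[(np.float64(0.0045), np.float64(0.5), np.float64(0.7)), (np.float64(0.003), np.float64(-0.2), np.float64(0.6)), (np.float64(0.0015), np.float64(-0.9), np.float64(0.9)), (np.float64(-0.0), np.float64(-0.1), np.float64(0.6)), (-6, np.float64(-0.7), np.float64(1.1)), (-8, np.float64(-0.6), np.float64(1.1)), (-10, np.float64(-0.4), np.float64(0.7)), (-12, np.float64(-1.1), np.float64(1.3)), (-14, np.float64(0.3), np.float64(0.4)), (-16, np.float64(0.1), np.float64(1.3)), (-18, np.float64(0.2), np.float64(0.6)), (-20, np.float64(0.1), np.float64(1.5)), (-22, np.float64(-0.6), np.float64(1.4)), (-24, np.float64(0.7), np.float64(1.1)), (-26, np.float64(0.3), np.float64(0.4)), (-28, np.float64(0.6), np.float64(1.6)), (-30, np.float64(-0.5), np.float64(1.7)), (-32, np.float64(-0.4), np.float64(0.4)), (-34, np.float64(0.4), np.float64(1.1)), (-36, np.float64(-0.3), np.float64(0.6)), (-38, np.float64(0.2), np.float64(0.5)), (-40, np.float64(0.3), np.float64(0.5)), (-42, np.float64(0.4), np.float64(0.8)), (-44, np.float64(-0.2), np.float64(1.2)), (-46, np.float64(0.5), np.float64(0.7)), (-48, np.float64(1.4), np.float64(1.8)), (-50, np.float64(1.2), np.float64(1.2)), (-52, np.float64(0.7), np.float64(1.1))] 12.0
```

```bash
python3 - <<'E'
from h import *
a=cv2.imread("pics/top1.png")[125:245,305:465];b=cv2.imread("pics/top2.png")[125:245,305:465]
cv2.imwrite("pics/c2.png",np.vstack([cv2.resize(x,None,fx=2.5,fy=2.5,interpolation=2) for x in (a,b)]))
s=bot.capture("scene"); cv2.imwrite("pics/s2.png",cv2.resize(s[100:290,190:400],None,fx=2.5,fy=2.5,interpolation=2))
print(bot.current_tcp_pos(),bot.current_width())
E
```

```text
[ 0.58745539 -0.10904598  0.06000633] 0.004827336918685081
```

View pics/s2.png

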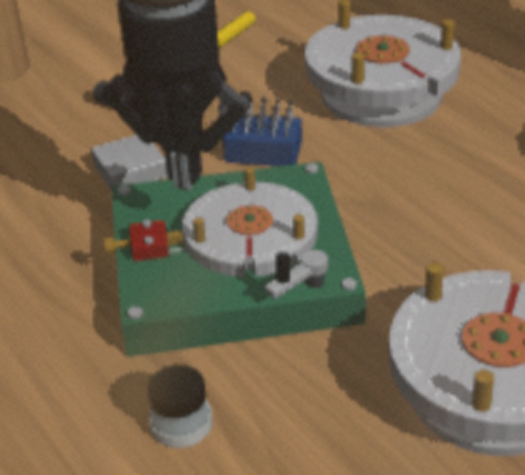

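View pics/c2.png

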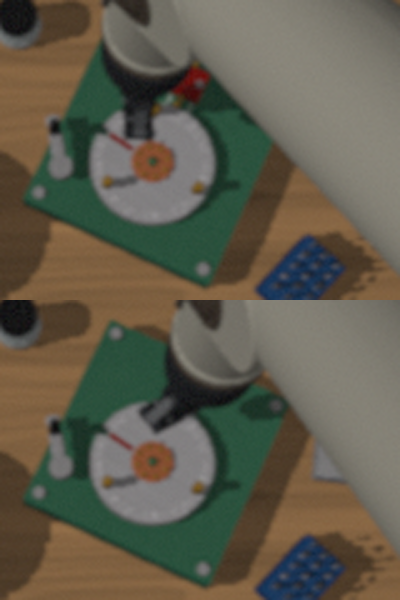

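The plate has not moved: the red line is the same in both crops and the post is still at scene crop (200,228). The fingers missed the post, so I'll check the projections.

```bash
cat >> h.py <<'E'
def proj(c,X):
    X=np.atleast_2d(X); p=R.from_rotvec(c["attitude"]).inv().apply(X-c["eye"]); K=c["camera_matrix"]
    return np.c_[K[0,2]+K[0,0]*p[:,0]/-p[:,2],K[1,2]-K[1,1]*p[:,1]/-p[:,2]]
E
python3 - <<'E'
from h import *
cs=bot.get_calibration("scene");ct=bot.get_calibration("top"); t=bot.current_tcp_pos()
X=[t,t+[0,0,.04]]+[np.r_[A+.05*u(a),.072] for a in (-4,116,-124)]+[np.r_[A,.058],np.r_[A+.09*u(94),.062]]
names="tcp tcp+40 p1 p2 p3 med pivot".split()
for n,a,b in zip(names,proj(ct,X),proj(cs,X)): print(n,"top",a.round(0),"top half crop",((a-[305,125])*2.5).round(0),"scene",b.round(0),"scrop",((b-[190,100])*2.5).round(0))
s0=cv2.imread("pics/scene0.png"); roi=np.zeros(s0.shape[:2],np.uint8); roi[160:235,230:340]=255
print("scene copper",blobs(mask(s0,(5,120,80),(14,255,255))&roi,20))
b=blobs(mask(s0,(15,130,70),(28,255,255))&roi,8); print("brass",b)
E
```

```text
tcp top [377. 172.] top half crop [181. 116.] scene [265. 185.] scrop [188. 212.]
tcp+40 top [380. 167.] top half crop [187. 105.] scene [263. 170.] scrop [184. 175.]
p1 top [367. 168.] top half crop [155. 107.] scene [268. 187.] scrop [196. 218.]
p2 top [348. 197.] top half crop [106. 181.] scene [308. 186.] scrop [296. 214.]
p3 top [384. 199.] top half crop [198. 186.] scene [289. 167.] scrop [246. 166.]
med top [366. 189.] top half crop [152. 161.] scene [289. 185.] scrop [247. 211.]
pivot top [329. 192.] top half crop [ 59. 167.] scene [315. 202.] scrop [312. 256.]
scene copper [(120, array([289.5, 187.8]))]
brass [(15, array([289.5, 169.6])), (20, array([309.1, 190.2])), (15, array([269.5, 191.6])), (23, array([259. , 194.7])), (47, array([234.9, 197.1]))]
```

```bash
python3 - <<'E'
from h import *
t=bot.current_tcp_pos(); ims=[]
for n,(x,y) in (("scene",(225,120)),("top",(330,125))):
    im=bot.capture(n); p=proj(bot.get_calibration(n),[t,t+[0,0,.05]])
    im=cv2.resize(im[y:y+100,x:x+80],None,fx=5,fy=5,interpolation=2)
    im=cv2.convertScaleAbs(im,alpha=1.8)
    for q,col in zip(p,((0,0,255),(255,0,255))): cv2.circle(im,tuple(int(v) for v in (q-[x,y])*5+2),4,col,1)
    ims.append(im)
cv2.imwrite("pics/c3.png",np.hstack(ims))
E
```

```text
(no output)
```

View pics/c3.png

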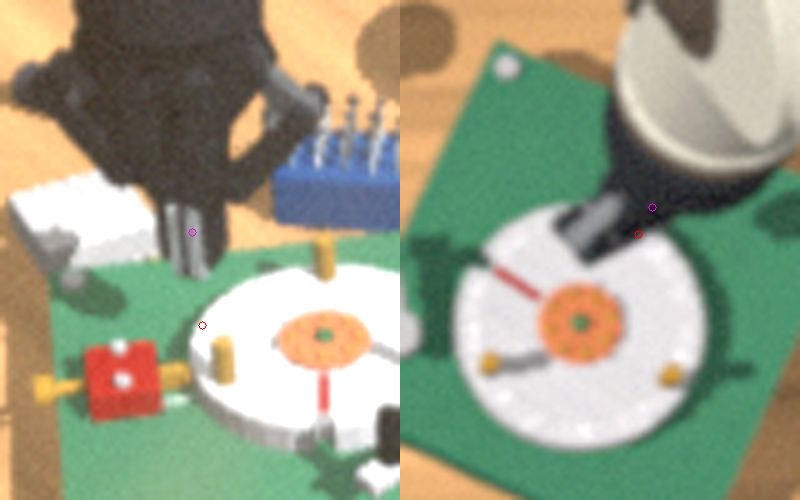

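The shut fingertips show at scene crop (190,275), against (202,325) expected. They are really about 27 mm higher than the reported TCP, so they passed above the 72 mm post. I'll go back and descend under force guard, checking in the image.

```bash
python3 - <<'E'
from h import *
p,o=pose(-4,0.010); p2=p.copy(); p2[2]=.075
bot.line_to(p2,0.12,o); bot.line_to(p,0.08); bot.dwell(.2)
F0=np.mean([bot.current_contact_force() for _ in range(3)],0); out=[]
for z in np.arange(.058,.0375,-.002):
    p[2]=z; bot.line_to(p,0.02); f=bot.current_contact_force()-F0; out.append((round(z,3),f.round(1).tolist()))
    if np.linalg.norm(f)>3.5: break
print(out,bot.current_clock())
t=bot.current_tcp_pos(); ims=[]
for n,(x,y) in (("scene",(225,120)),):
    im=bot.capture(n); q=proj(bot.get_calibration(n),[t,t+[0,0,.027]])
    im=cv2.convertScaleAbs(cv2.resize(im[y:y+100,x:x+100],None,fx=6,fy=6,interpolation=2),alpha=1.8)
    for k,col in zip(q,((0,0,255),(255,0,255))): cv2.circle(im,tuple(int(v) for v in (k-[x,y])*6+3),4,col,1)
cv2.imwrite("pics/c4.png",im)
E
```

```text
[(np.float64(0.058), [1.1, -0.4, -1.1]), (np.float64(0.056), [0.6, -0.5, -0.1]), (np.float64(0.054), [0.6, -0.5, 0.0]), (np.float64(0.052), [-0.1, -0.5, -0.3]), (np.float64(0.05), [-0.1, -0.8, -0.6]), (np.float64(0.048), [0.6, 0.2, -0.2]), (np.float64(0.046), [0.5, -0.9, 0.1]), (np.float64(0.044), [0.1, -0.6, -1.8]), (np.float64(0.042), [1.0, -0.3, -0.8]), (np.float64(0.04), [0.7, 0.0, -1.1]), (np.float64(0.038), [1.1, 0.6, -0.4])] 16.4833
```

View pics/c4.png

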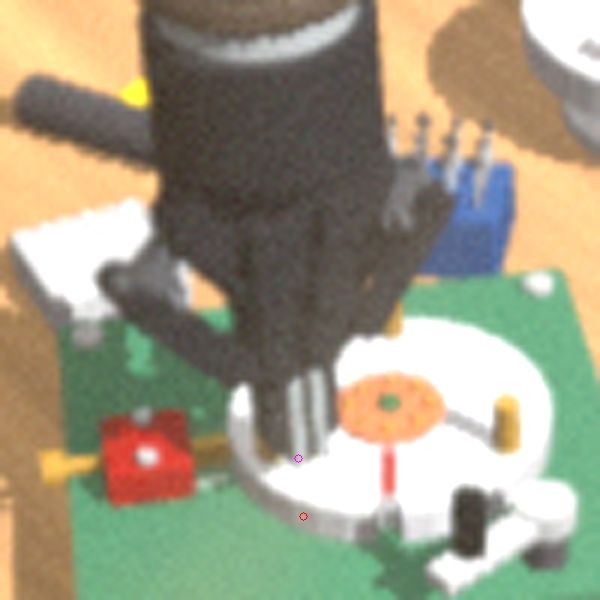

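The overlay confirms a tip offset of about 27 mm: the visible tips are at (305,455), on the magenta mark. I'll lower to z=0.030 under guard and push.

```bash
python3 - <<'E'
from h import *
F0=np.array([-.1,-.2,-.6]); Z=.030; out=[]
p,o=pose(-4,0.010)
for z in (.036,.034,.032,.030):
    p[2]=z; bot.line_to(p,0.02); f=bot.current_contact_force(); out.append((z,f.round(1).tolist()))
    if f[2]>3: break
Z=z if f[2]<=3 else z+.003
ok=f[2]<=3
if not ok: p[2]=Z; bot.line_to(p,.02)
for g in (.006,.003,.0015,0):
    p,o=pose(-4,g,Z); bot.line_to(p,.03); out.append((g,bot.current_contact_force().round(1).tolist()))
for th in range(-8,-53,-4):
    p,o=pose(th,0,Z); bot.line_to(p,.03,o); r=tang(th,F0); out.append((th,round(r[0],1),round(r[1],1)))
    if r[1]>9: break
    if th==-20: cv2.imwrite("pics/s5.png",bot.capture("scene"))
print(*out,bot.current_clock(),sep="\n")
cv2.imwrite("pics/top5.png",bot.capture("top"))
im=cv2.imread("pics/top5.png"); c=bot.get_calibration("top")
roi=np.zeros(im.shape[:2],np.uint8); roi[150:220,335:400]=255
for nm,lo,hi,zz in (("red",(0,150,60),(6,255,255),.05),("brass",(15,110,60),(28,255,255),.072)):
    for a,q in blobs(mask(im,lo,hi)&roi):
        w=cast(c,q,zz)[0]-A; print(nm,a,q,(np.hypot(*w)*1e3).round(1),np.degrees(np.arctan2(w[1],w[0])).round(1))
E
```

```text
(0.036, [1.0, 0.2, -0.2])
(0.034, [-0.3, 0.3, 1.1])
(0.032, [-0.2, -0.4, 0.3])
(0.03, [0.3, 0.1, -0.3])
(0.006, [-0.1, 0.5, 1.3])
(0.003, [0.2, 0.3, 0.0])
(0.0015, [-0.1, 0.4, 0.0])
(0, [0.3, -0.2, -0.0])
(-8, 2.3, 2.5)
(-12, 1.5, 1.5)
(-16, 1.8, 2.3)
(-20, 0.8, 0.8)
(-24, 1.5, 1.5)
(-28, 1.6, 1.7)
(-32, 2.0, 2.0)
(-36, 1.7, 1.8)
(-40, 1.3, 1.3)
(-44, 2.2, 2.3)
(-48, 1.1, 1.2)
(-52, 1.6, 1.6)
21.9167
brass 25 [336.2 152.8] 112.6 38.7
brass 15 [382.4 175.4] 50.0 -52.1
brass 10 [347.  180.8] 49.0 68.4
brass 4 [364.8 188.8] 4.0 116.4
brass 9 [369.7 208.9] 50.8 -172.4
brass 12 [336.8 218.3] 101.3 135.3
```

```bash
cat > st.py <<'E'
from h import *
def state(n):
    im=bot.capture("top"); cv2.imwrite(f"pics/{n}.png",im); c=bot.get_calibration("top")
    roi=np.zeros(im.shape[:2],np.uint8); roi[140:220,335:402]=255
    for nm,lo,hi,zz in (("red",(0,150,60),(6,255,255),.05),("brass",(15,110,60),(28,255,255),.072)):
        for a,q in blobs(mask(im,lo,hi)&roi):
            w=cast(c,q,zz)[0]-A; print(nm,a,q,(np.hypot(*w)*1e3).round(1),np.degrees(np.arctan2(w[1],w[0])).round(1))
E
python3 - <<'E'
from st import *
F0=np.array([.1,.1,.2]); out=[]
for th in [-56,-60,-64,-68,-71]+list(np.arange(-72,-98,-.6)):
    p,o=pose(th,0,.030); bot.line_to(p,.03,o); r=tang(th,F0); out.append((round(float(th),1),round(r[0],1),round(r[1],1)))
    if r[1]>5.5: break
print(*out); print(bot.current_clock()); state("top6")
E
```

```text
(-56.0, 1.2, 1.2) (-60.0, 1.2, 1.3) (-64.0, 1.1, 1.4) (-68.0, 1.9, 2.0) (-71.0, 1.2, 1.5) (-72.0, 1.5, 1.6) (-72.6, 1.2, 1.5) (-73.2, 2.5, 2.6) (-73.8, 2.8, 2.8) (-74.4, 2.9, 3.0) (-75.0, 2.2, 2.4) (-75.6, 2.3, 2.4) (-76.2, 2.6, 2.7) (-76.8, 2.0, 2.0) (-77.4, 1.4, 1.6) (-78.0, 2.7, 2.8) (-78.6, 1.8, 1.9) (-79.2, 0.5, 0.6) (-79.8, 0.2, 0.2) (-80.4, -1.0, 1.1) (-81.0, 0.1, 0.1) (-81.6, -0.0, 0.1) (-82.2, 0.1, 0.2) (-82.8, -0.1, 0.2) (-83.4, 0.0, 0.3) (-84.0, 1.0, 1.1) (-84.6, 1.4, 1.5) (-85.2, 2.0, 2.2) (-85.8, 3.3, 3.6) (-86.4, 4.5, 4.6) (-87.0, 5.3, 5.4) (-87.6, 6.8, 7.0)
30.0667
red 63 [376.5 156.3] 90.2 -19.4
brass 97 [337.8 146.2] 123.8 32.4
brass 58 [378.9 142.2] 118.9 -16.5
brass 4 [376.5 163.5] 65.8 -23.5
brass 10 [354.  171.8] 49.1 35.3
brass 13 [387. 186.] 49.8 -84.6
brass 8 [357.9 206.9] 50.0 155.1
brass 12 [400.2 216.9] 104.7 -131.9
brass 12 [336.8 218.3] 101.3 135.3
```

The pawl snapped in: the force dropped at -79°, then the plate was blocked from -84°, with the notch near -24.7°. I'll back off and go to the clamp.

```bash
cat >> h.py <<'E'
P=A+.09*u(94.1)
def kpose(a,gap,z=.047): return np.r_[P+.036*u(a)+(.017+gap)*u(a+90),z], ori(a+90)
E
python3 - <<'E'
from st import *
for a in (6,-40,-88,-92):
    print(a,bot.inverse_kinematics(*kpose(a,0)) is not None)
p,o=pose(-87,.008,.030); bot.line_to(p,.05,o); p[2]=.09; bot.line_to(p,.15)
state("top7")
p,o=kpose(7,.010,.09); bot.move_pose(p,o); p[2]=.047; bot.line_to(p,.1); bot.dwell(.1)
F0=bot.current_contact_force(); print(bot.current_clock(),F0); out=[]
for g in (.005,.0025,0):
    p,o=kpose(7,g); bot.line_to(p,.03); out.append((g,np.round(bot.current_contact_force(),1).tolist()))
for a in range(3,-20,-4):
    p,o=kpose(a,0); bot.line_to(p,.04,o); r=tang(a,[0,0,0]); out.append((a,round(r[0],1),round(r[1],1)))
    if r[1]>7: break
print(*out,bot.current_clock(),sep="\n")
s=bot.capture("scene"); cv2.imwrite("pics/c8.png",cv2.convertScaleAbs(cv2.resize(s[120:220,235:355],None,fx=5,fy=5,interpolation=2),alpha=1.8))
E
```

```text
6 True
-40 True
-88 True
-92 True
red 16 [378.1 151.2] 104.0 -19.3
brass 96 [337.8 146.1] 124.0 32.3
brass 66 [379.4 142.4] 118.8 -17.2
brass 9 [353.9 171.7] 49.5 35.3
brass 10 [387.  186.5] 49.6 -86.0
brass 7 [365.3 188.9] 3.1 130.2
brass 8 [357.9 206.9] 50.0 155.1
brass 11 [400.4 216.9] 105.0 -131.8
brass 13 [337.2 218.4] 100.8 135.8
32.7583 [-0.02632259 -0.25256524  0.2226433 ]
(0.005, [0.2, -0.2, 0.5])
(0.0025, [0.6, 1.3, 0.0])
(0, [-0.5, 0.7, -0.2])
(3, 0.5, 0.7)
(-1, 1.0, 1.0)
(-5, 0.9, 1.0)
(-9, 0.9, 1.2)
(-13, 1.1, 1.2)
(-17, 0.7, 0.8)
35.075
```

View pics/c8.png

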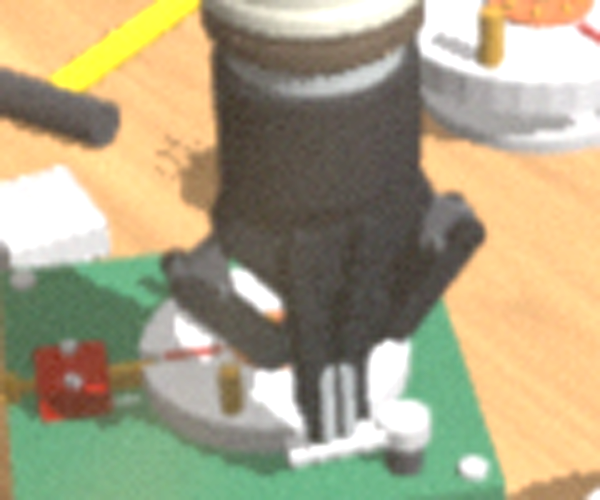

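The arm is turning (eye at (403,425), tip now at (290,455)). The pawl is in the notch, with the red line pointing at it. I'll carry on to the stop.

```bash
python3 - <<'E'
from st import *
out=[]
for a in list(range(-21,-70,-4))+list(np.arange(-71,-97,-1.2)):
    p,o=kpose(a,0); bot.line_to(p,.04,o); r=tang(a,[0,0,0]); out.append((round(float(a),1),round(r[0],1),round(r[1],1)))
    if r[1]>6.5: break
print(*out,bot.current_clock())
p,o=kpose(a,.012); bot.line_to(p,.05,o); p[2]=.12; bot.line_to(p,.15)
p=p+[-.0,-.0,.03]; bot.line_to(p,.15); print(bot.current_clock())
s=bot.capture("scene"); t=bot.capture("top")
f=lambda im,x,y:cv2.convertScaleAbs(cv2.resize(im[y:y+100,x:x+80],None,fx=5,fy=5,interpolation=2),alpha=1.8)
cv2.imwrite("pics/c9.png",np.hstack([f(s,250,140),f(t,320,125)]))
E
```

```text
(-21.0, 0.9, 0.9) (-25.0, 1.0, 1.0) (-29.0, 0.7, 0.8) (-33.0, 1.4, 1.4) (-37.0, 1.2, 1.3) (-41.0, 0.5, 0.6) (-45.0, 0.8, 1.0) (-49.0, 0.8, 0.8) (-53.0, 1.2, 1.2) (-57.0, 0.8, 1.0) (-61.0, 1.5, 1.5) (-65.0, 0.2, 1.0) (-69.0, 1.9, 2.0) (-71.0, 0.2, 0.3) (-72.2, 1.4, 1.5) (-73.4, 1.7, 2.2) (-74.6, 1.2, 1.3) (-75.8, 1.6, 1.6) (-77.0, 2.2, 2.3) (-78.2, 1.6, 1.6) (-79.4, 0.8, 1.1) (-80.6, 1.4, 1.4) (-81.8, 1.5, 1.6) (-83.0, 1.4, 1.5) (-84.2, 1.3, 1.3) (-85.4, 2.2, 2.6) (-86.6, 3.5, 3.5) (-87.8, 4.8, 4.8) (-89.0, 6.1, 6.1) (-90.2, 8.1, 8.1) 42.625
44.0
```

View pics/c9.png

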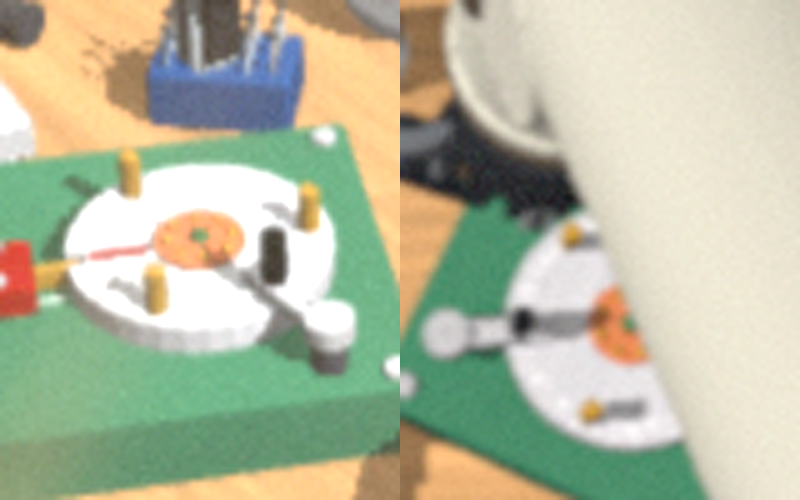

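The clamp arm points from its eye (445,330) through the knob (522,322) to the axis, against its stop. The red line runs into the pawl, and the gripper is clear.

```bash
python3 - <<'E'
from rig import bot
print(bot.close_job(), bot.current_clock())
E
```

```text
the job is handed in; nothing more can be done
the job is handed in; nothing more can be done
```

I handed the job in with the pawl snapped into the plate's notch, the clamp swung to its stop, the gripper clear and readings under 9 N throughout; the clock was at about 44 s, and no verdict came back.

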